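Flip the drying flag of the blue study to green

ROBOT

A 6-joint arm with a two-finger parallel gripper is mounted at the origin on the work surface. World frame = base frame: x ahead of the robot, y to its left, z up, the work surface at z = 0. Lengths are in m, angles in rad, forces in N, time in s.
With the tool pointing down it reaches from about 0.35 to 0.725 m from the base axis. Payload 4.3 kg.
Tool frame: the origin (TCP) lies at the very end of the fingers, on their centre line; the grasp point (between the pads) lies 19 mm behind it; z points along the fingers, x is the direction in which the jaws open and shut, and the axes are right-handed (so a half turn about z gives the same grasp; the last joint's range is limited). The gripper opens to 85 mm and grips with 20 to 120 N. Pads are 22 mm wide; open, the fingers measure 114 mm over their backs; the gripper's body (76 mm by 85 mm) begins 54 mm behind the grasp point. The pads swing forward as they close: fully open they stand 13 mm farther back than shut.
Start: joints at [-0.11, 0.377, 0.081, 1.274, 0, 1.46], TCP at [0.575, 0, 0.231] pointing down, gripper open.
Joint ranges: [-2.72, 2.72], [-0.84, 1.66], [-1.02, 1.22], [-1.77, 2.12], [-1.37, 1.28], [-3.14, 3.14]. Speed limits (rad/s): [2.57, 2.57, 3.14, 3.14, 3.14, 3.14].

INTERFACE

Orientations are given as a rotation vector (axis times angle).
In Python, from cell import ctrl, eyes, workorder, spotter gives the robot as it stands. The module is installed in compiled form; this text tells all that it offers.
- The arm moves only by the shell command python3 -m creep 'ROWS'. ROWS is a JSON object of lists of equal length, an entry for each row: "delta_rot": the turn, a rotation vector about the tool's x, y, z in rad, a list of three; "translation": the shift along the tool's x, y, z in mm, a list of three; "hand": the closure, from -1 (fully open) to 1 (shut), so that 0 is half open. In form: {"delta_rot": [[rx, ry, rz], ...], "translation": [[tx, ty, tz], ...], "hand": [hand, ...]}. A call has exactly 10 rows; each row shifts and turns the commanded pose from where the row before left it, along the tool's axes as they then stand; what a row does not reach is not made up. A row lasts 1/12 s, in which the tool goes at most 41.7 mm and 7.16 degrees, less where a joint would pass 70% of its speed; a pose out of reach is approached as far as the arm can. A call is refused whole if a number of a shift passes 41.7 or a number of a turn 0.125, either way. A call with a gripper value outside its range is refused whole. The fingers move at their own pace and stop on an object; the grip force is fixed at half the most. Time passes only in rows, so rows that do not move let the fingers close, or fill a call up. It gives the time, the measured TCP pose, the force and the opening at its end, in the units of the state.
- ctrl.get_state(): the state, without advancing time (a new reading comes with each control period).
- eyes.snapshot(name): name is "scene" or "side" or "wrist"; returns (picture, depth): 420x560x3 uint8, blue, green, red; 420x560 float32, m along the optical axis (not along the pixel's ray), 0 where there is no reading.
- eyes.camera_info(name): a dict with "camera_matrix" (3x3 intrinsics, pixels), "xyz" and "attitude" of the camera in the world; the wrist camera has in their place "tool_from_camera" (4x4, takes a point from camera to tool coordinates, whose origin is the TCP and whose axes are the tool frame's). Camera axes: x right, y up, looking along -z (the intrinsics and any distortion apply to the point x, -y, -z); pixel columns grow to the right and rows downward; lengths in m; the calibration is good to about 2 mm. A picture is of the moment at which its call begins: read the wrist's pose just before it. camera_info takes no time and is no camera call.
- workorder.close_job(): hands the job in, once; it reports no verdict.
Trained networks look in the newest picture that a camera, given by its name, has taken for a name from the list of things; names that differ only in an ending like _2 or _b are one class to them, and where a whole thing is asked for, a point or a joint stands for the part that bears it (a point fixed in the world has none). Each returns a list of dicts, best first, with "score" (0 to 1); they miss things now and then, are a little off and sometimes report something else, mostly with a low value. They report only what shows in the picture. A call takes as long as a camera call.
- spotter.recognise(name, camera): "bbox" ([left, top, right, bottom] in pixels, round what is visible of it).
The state is a dict: "time_s": time; "joint_pos": joint angles; "dq": joint speeds; "tau": joint torques, N m; "tool_pos": TCP position; "orientation": TCP orientation; "force": force on the tool from outside, world axes, zero at the start; "ft_torque": the same for the moment, N m; "finger_gap": finger opening in m.
Only numpy, scipy, OpenCV 4.12 (cv2) and the standard library are available. Lean on these libraries where they do the work, as an engineer would, in place of code of your own. Each camera call takes 0.05 s, during which the arm holds its last target. There are 200 camera calls.

TASK

The blue study has dried: with the fingertips, gently push the red flag on its tray up and over its hinge until it lies fully down on the far side, green face up, then take the hand away. Do not pinch it, and do not lift, tip or shove the tray. Leave the yellow study's flag and everything else on the table where they are.

Things in the scene. Friction and masses are not known exactly. Their poses are not given: they have to be found in the camera images.
- blue_tray: Loose wooden drying tray, about 1 kg, 200 x 200 mm, base 12 mm thick; origin: centre of its underside; x roughly away from the robot, y left, z up. At tray y -48 mm lies a board painted blue (125 x 85 mm, top 18 mm above the table); at tray y +45 mm a flag hangs between two aluminium posts (18 x 8 mm, 41 mm either side of its middle, tops 90 mm above the table).
- blue_pivot (a point): Middle of the hinge of the blue study's flag, fixed to the tray at tray (0, +45, 82) mm; the hinge axis runs along tray y, 82 mm above the table.
- blue_flag (a joint): Angle of the blue study's flag (rad): 0 = level towards tray -x (robot side), red face up; 1.57 = upright; 3.14 = level towards tray +x, green face up. Stops at 0 and 3.14. Friction hinge, 0.04 N m (under 1 N at the free edge): the flag stays wherever it is left, so it must be pushed all the way. This is the flag to flip.
- blue_flag_edge (a point): Middle of the free edge of the blue study's flag, 78 mm from the hinge axis; moves with the flag. The flag is a stiff 50 g plate, 60 mm wide along the hinge, 6 mm thick, red on one face and green on the other, with a white 8 mm round bead along this edge. When level there are 65 mm of free air under it.
- yellow_tray: Loose wooden drying tray, about 1 kg, 200 x 200 mm, base 12 mm thick; origin: centre of its underside; x roughly away from the robot, y left, z up. At tray y -48 mm lies a board painted yellow (125 x 85 mm, top 18 mm above the table); at tray y +45 mm a flag hangs between two aluminium posts (18 x 8 mm, 41 mm either side of its middle, tops 90 mm above the table).
- yellow_pivot (a point): Middle of the hinge of the yellow study's flag, fixed to the tray at tray (0, +45, 82) mm; the hinge axis runs along tray y, 82 mm above the table.
- yellow_flag (a joint): Angle of the yellow study's flag (rad): 0 = level towards tray -x (robot side), red face up; 1.57 = upright; 3.14 = level towards tray +x, green face up. Stops at 0 and 3.14. Friction hinge, 0.04 N m (under 1 N at the free edge): the flag stays wherever it is left, so it must be pushed all the way. This flag is to be left alone.
- yellow_flag_edge (a point): Middle of the free edge of the yellow study's flag, 78 mm from the hinge axis; moves with the flag. The flag is a stiff 50 g plate, 60 mm wide along the hinge, 6 mm thick, red on one face and green on the other, with a white 8 mm round bead along this edge. When level there are 65 mm of free air under it.
- blue_jar: Small paint jar with a blue cap, 36 mm across, 45 mm high, standing loose on the blue tray at about tray (70, -60) mm; origin at its underside. Bystander.
- yellow_jar: Small paint jar with a yellow cap, same size, standing on the yellow tray likewise. Bystander.
- brush_pot: White pot of brushes, 90 mm across, about 240 mm high with the brushes; origin at its underside. Bystander.
- mug: White mug, 80 mm across, 95 mm high; origin at its underside. Bystander.
- bottle: Amber bottle, 56 mm across, 150 mm high; origin at its underside. Bystander.
- tube_red: Paint tube lying flat, red band, 116 x 34 x 16 mm; origin at its underside. Bystander.
- tube_blue: Paint tube lying flat, blue band, same size. Bystander.
- palette_knife: Palette knife 200 mm long, lying on the table. Bystander.

How it is judged:
By the outcome, as a careful person would: the job done as asked, in the order asked, and still so for the second after the job is handed in, with the robot touching nothing.
It also fails if it takes over 61 s, if anything falls off the work surface, if the arm or the gripper's body presses on something with over 40 N, if the wrist force passes 120 N, or if a joint passes its speed limit or range.

## Working session

There is one attempt and no reset: what is moved stays moved. The work goes in short steps, Python scripts to look and compute and a shell command to move; the robot and the scene stay as the last step left them, time stands still between calls to the robot, and variables do not carry over. Pictures are saved under pics/ and viewed, about 8 in all and at most 12, crops included, and the job is handed in when it is done.

```bash
mkdir -p pics
cat > h.py <<'E'
import numpy as np, cv2
from scipy.spatial.transform import Rotation as R
from cell import ctrl, eyes, workorder, spotter
def cam(name):
    i=eyes.camera_info(name); K=np.array(i["camera_matrix"])
    if "xyz" in i:
        a=np.array(i["attitude"]); Rm=a if a.shape==(3,3) else R.from_rotvec(a).as_matrix()
        return K,Rm,np.array(i["xyz"])
    s=ctrl.get_state(); T=np.array(i["tool_from_camera"]); Rt=R.from_rotvec(s["orientation"]).as_matrix()
    return K,Rt@T[:3,:3],Rt@T[:3,3]+np.array(s["tool_pos"])
def cloud(name,c=None):
    K,Rm,t=c or cam(name); img,d=eyes.snapshot(name)
    v,u=np.mgrid[:420,:560]
    p=np.stack([(u-K[0,2])/K[0,0]*d,-(v-K[1,2])/K[1,1]*d,-d],-1)@Rm.T+t
    p[d==0]=np.nan
    return img,p
E
python3 - <<'E'
from h import *
print(ctrl.get_state())
ims=[]
for n in ["scene","side"]:
    print(n,{k:np.round(v,3).tolist() if not isinstance(v,str) else v for k,v in eyes.camera_info(n).items()})
    img,p=cloud(n); np.save(n+".npy",p); cv2.imwrite(f"{n}.png",img); 
    for t in ["blue_tray","blue_flag","yellow_flag","blue_jar","blue_flag_edge","brush_pot","mug","bottle"]:
        for r in spotter.recognise(t,n)[:2]:
            b=np.array(r["bbox"]).astype(int); q=p[b[1]:b[3],b[0]:b[2]].reshape(-1,3)
            print(n,t,round(r["score"],2),b,np.round(np.nanmedian(q,0),3))
    cv2.imwrite(f"pics/{n}.png",img)
E
```

```text
{'time_s': 0.0, 'joint_pos': array([-1.10325478e-01,  3.78093850e-01,  7.96620508e-02,  1.27438254e+00,
        2.14398389e-05,  1.46048694e+00]), 'dq': array([-0.00025527, -0.00095869, -0.00019604, -0.00029323,  0.00096291,
       -0.00190003]), 'tau': array([ 5.03441061e-04, -4.63600910e+01,  2.69876987e+01,  2.07655923e-02,
       -6.74222474e-05, -6.15417605e-06]), 'tool_pos': array([5.74368671e-01, 6.80471324e-05, 2.30357282e-01]), 'orientation': array([-3.14134760e+00,  2.53023926e-05,  3.14667097e-03]), 'force': array([-0.70817721, -0.17736652,  0.30925063]), 'ft_torque': array([0.02898577, 0.05215701, 0.01446889]), 'finger_gap': 0.08532102354117319}
scene {'camera_matrix': [[398.453, 0.0, 278.085], [0.0, 398.453, 211.991], [0.0, 0.0, 1.0]], 'xyz': [0.936, -0.558, 0.855], 'attitude': [0.711, 0.215, 0.57]}
scene blue_tray 0.63 [278 155 373 236] [0.609 0.186 0.013]
scene blue_flag 0.92 [315 152 344 177] [0.56  0.255 0.09 ]
scene yellow_flag 0.94 [218 221 258 259] [ 0.507 -0.111  0.087]
scene yellow_flag 0.74 [280 152 373 239] [0.61  0.185 0.013]
scene blue_jar 0.48 [320 208 335 
[... 370 characters left out ...]
.0, 467.263, 200.287], [0.0, 0.0, 1.0]], 'xyz': [0.285, -1.168, 0.82], 'attitude': [1.02, -0.114, -0.245]}
side blue_tray 0.87 [241 160 301 212] [0.6   0.212 0.012]
side blue_flag 0.47 [248 157 268 171] [0.582 0.253 0.089]
side yellow_flag 0.61 [254 216 281 235] [ 0.519 -0.117  0.093]
side yellow_flag 0.36 [251 134 276 166] [0.621 0.402 0.08 ]
side blue_flag_edge 0.62 [247 160 268 171] [0.57  0.241 0.091]
side blue_flag_edge 0.52 [253 216 282 234] [ 0.519 -0.117  0.092]
side brush_pot 0.81 [328 242 371 345] [ 0.625 -0.462  0.061]
side mug 0.82 [255 133 277 163] [0.632 0.403 0.079]
side bottle 0.79 [277 282 305 345] [ 0.491 -0.454  0.049]
side bottle 0.32 [249 159 271 171] [0.583 0.244 0.089]
```

Run:
```python
from h import *
img=cv2.imread("scene.png");p=np.load("scene.npy")
cv2.imwrite("pics/a.png",cv2.resize(img[120:270,200:400],None,fx=4,fy=4,interpolation=cv2.INTER_CUBIC))
hsv=cv2.cvtColor(img,cv2.COLOR_BGR2HSV)
m=((hsv[...,0]<8)|(hsv[...,0]>172))&(hsv[...,1]>120)&(p[...,2]>.07)&(p[...,1]>.15)
q=p[m];print("red",len(q),np.round(q.mean(0),3),cv2.minAreaRect(q[:,:2].astype(np.float32)*1000))
m=(np.abs(hsv[...,0]-110.)<15)&(hsv[...,1]>100)&(p[...,2]<.03)&(p[...,1]>.05)&(p[...,0]<.8)
q=p[m];print("blue",len(q),np.round(q.mean(0),3),cv2.minAreaRect(q[:,:2].astype(np.float32)*1000))
c=np.isfinite(p[...,0])&(abs(p[...,0]-.6)<.2)&(abs(p[...,1]-.2)<.2)&(p[...,2]>.084)&(p[...,2]<.12)
for r in range(150,182,3): print(r,[tuple((p[r,k]*1000).astype(int)) for k in range(306,352,5) if p[r,k,2]>.06])
```

```text
red 351 [0.582 0.271 0.099] ((575.3536376953125, 753.3665771484375), (1043.375, 402.87152099609375), 71.93270874023438)
blue 597 [0.58  0.137 0.02 ] ((535.8779907226562, 330.2676696777344), (244.45492553710938, 724.109130859375), 27.34548568725586)
150 [(np.int64(633), np.int64(-8), np.int64(345)), (np.int64(642), np.int64(-4), np.int64(347)), (np.int64(643), np.int64(15), np.int64(333))]
153 [(np.int64(634), np.int64(-9), np.int64(338)), (np.int64(643), np.int64(-5), np.int64(340)), (np.int64(645), np.int64(13), np.int64(328)), (np.int64(544), np.int64(274), np.int64(103))]
156 [(np.int64(635), np.int64(-9), np.int64(331)), (np.int64(644), np.int64(-5), np.int64(332)), (np.int64(646), np.int64(11), np.int64(322)), (np.int64(550), np.int64(264), np.int64(101))]
159 [(np.int64(635), np.int64(-8), np.int64(323)), (np.int64(645), np.int64(-6), np.int64(326)), (np.int64(647), np.int64(12), np.int64(314)), (np.int64(544), np.int64(246), np.int64(99)), (np.int64(555), np.int64(257), np.int64(97)), (np.int64(568), np.int64(263), np.int64(99))]
162 [(np.int64(635), np.int64(-9), np.int64(315
[... 1125 characters left out ...]
p.int64(567), np.int64(207), np.int64(94)), (np.int64(578), np.int64(216), np.int64(93)), (np.int64(589), np.int64(227), np.int64(90)), (np.int64(602), np.int64(232), np.int64(93)), (np.int64(612), np.int64(244), np.int64(89)), (np.int64(621), np.int64(259), np.int64(83))]
174 [(np.int64(631), np.int64(2), np.int64(271)), (np.int64(584), np.int64(207), np.int64(91)), (np.int64(595), np.int64(215), np.int64(91)), (np.int64(617), np.int64(236), np.int64(86)), (np.int64(619), np.int64(269), np.int64(62))]
177 [(np.int64(630), np.int64(5), np.int64(259)), (np.int64(611), np.int64(217), np.int64(86))]
180 [(np.int64(593), np.int64(191), np.int64(85)), (np.int64(607), np.int64(194), np.int64(90))]
```

View pics/a.png

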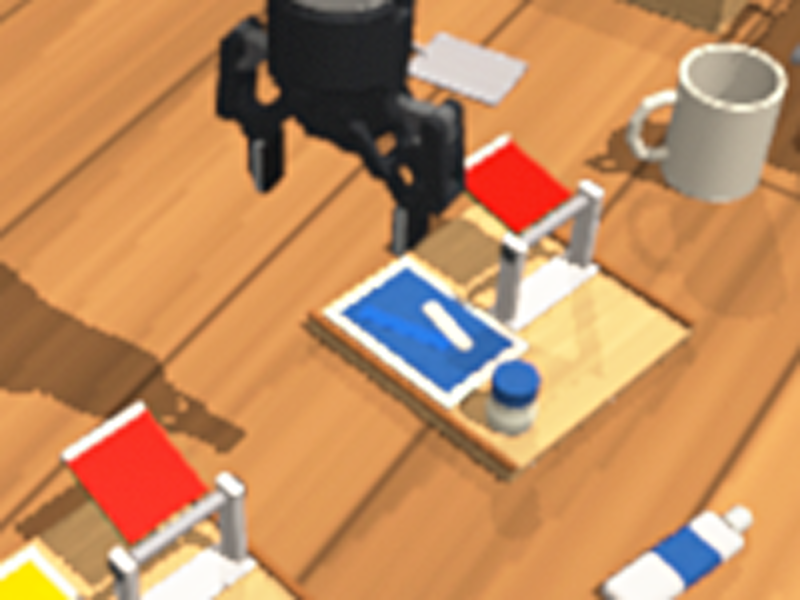

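```bash
python3 -m creep '{"delta_rot":[[0,0,0],[0,0,0],[0,0,0],[0,0,0],[0,0,0],[0,0,0],[0,0,0],[0,0,0.07],[0,0,0.07],[0,0,0]],"translation":[[-16,-32,0],[-16,-32,0],[-16,-32,0],[-16,-32,0],[-16,-32,0],[-16,-32,0],[-16,-32,0],[-6,-20,0],[0,0,0],[0,0,0]],"hand":[1,1,1,1,1,1,1,1,1,1]}'
python3 -m creep '{"delta_rot":[[0,0.1,0],[0,0.1,0],[0,0.1,0],[0,0.1,0],[0,0.1,0],[0,0.1,0],[0,0.1,0],[0,0,0],[0,0,0],[0,0,0]],"translation":[[0,0,0],[0,0,0],[0,0,0],[0,0,0],[0,0,0],[0,0,0],[0,0,0],[0,0,0],[0,0,0],[0,0,0]],"hand":[1,1,1,1,1,1,1,1,1,1]}'
cat > m.py <<'E'
import sys
from h import *
s=ctrl.get_state(); print(s["time_s"],s["tool_pos"],R.from_rotvec(s["orientation"]).as_matrix()[:,2],s["joint_pos"])
c=cam("wrist");img,p=cloud("wrist",c);np.save("w.npy",p);cv2.imwrite("w.png",img)
cv2.imwrite("pics/"+sys.argv[1]+".png",img)
hsv=cv2.cvtColor(img,cv2.COLOR_BGR2HSV)
near=(np.hypot(p[...,0]-.58,p[...,1]-.24)<.12)
for nm,m in [("red",((hsv[...,0]<8)|(hsv[...,0]>172))&(hsv[...,1]>150)&(p[...,2]>.06)),
             ("green",(abs(hsv[...,0]-60.)<20)&(hsv[...,1]>90)&(p[...,2]>.06)),
             ("blue",(abs(hsv[...,0]-110.)<12)&(hsv[...,1]>120)&(p[...,2]<.03)&(p[...,2]>.01))]:
    q=p[m&(near|(nm=="blue"))]
    if len(q)<50: print(nm,len(q));continue
    q=q[np.all(abs(q-np.median(q,0))<.1,1)]
    n=np.linalg.svd(q-q.mean(0),full_matrices=False)[2][2]
    print(nm,len(q),np.round(q.mean(0),3),"normal",np.round(n,3),"rect",cv2.minAreaRect(q[:,:2].astype(np.float32)*1000),"min/max",np.round(np.percentile(q,[1,99],axis=0),3).tolist())
E
python3 m.py w1
```

```text
time_s: 1.73
tool_pos: [0.4564, 0.2453, 0.2314]
orientation: [-3.134, 0.217, -0.001]
force: [-0.0, -0.5, 0.2]
finger_gap: 0.0002
time_s: 2.57
tool_pos: [0.4584, 0.2444, 0.2329]
orientation: [2.9, -0.204, 1.059]
force: [0.7, 0.7, 0.8]
finger_gap: 0.0002
2.5667 [0.45836277 0.24435802 0.23287566] [ 0.63786309 -0.08948435 -0.76493348] [ 0.63898027 -0.10768805 -0.73343623  0.40492772 -0.4692713   2.21821631]
red 2938 [0.569 0.238 0.094] normal [ 0.197 -0.045  0.979] rect ((570.759033203125, 233.30487060546875), (66.7470703125, 62.26410675048828), 77.51753997802734) min/max [[0.539, 0.205, 0.087], [0.603, 0.269, 0.1]]
green 0
blue 4297 [0.55  0.148 0.019] normal [0.001 0.003 1.   ] rect ((558.5051879882812, 144.81973266601562), (71.64765167236328, 109.64124298095703), 77.74942779541016) min/max [[0.503, 0.112, 0.017], [0.613, 0.186, 0.02]]
```

View pics/w1.png

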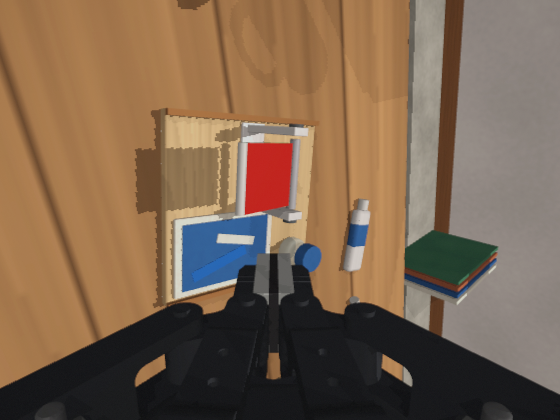

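```bash
cat > plan.py <<'E'
from h import *
PIV=np.array([.607,.228,.082]); YAW=-.22
def pose(u,z,al,lat=0):   # tip in hinge frame (mm), al = deg below horizontal
    Rz=R.from_euler('z',YAW); a=np.radians(al)
    zt=Rz.apply([np.cos(a),0,-np.sin(a)]); yt=Rz.apply([0,-1,0])
    return PIV+Rz.apply([u,lat,z])/1000, np.stack([np.cross(yt,zt),yt,zt],1)
def flagpose(th,r,al,off=14):
    t=np.radians(th); c=r*np.array([-np.cos(t),np.sin(t)])+off*np.array([-np.sin(t),-np.cos(t)])
    a=np.radians(al); c=c+11*np.array([np.cos(a),-np.sin(a)])
    return pose(c[0],c[1],al)
def where():
    s=ctrl.get_state(); q=R.from_euler('z',-YAW).apply(np.array(s["tool_pos"])-PIV)*1000
    Rm=R.from_rotvec(s["orientation"]).as_matrix()
    print("t",s["time_s"],"hinge-frame tip",np.round(q,1),"below horiz",np.round(np.degrees(np.arcsin(-Rm[2,2])),1),"F",np.round(s["force"],1),"gap",s["finger_gap"])
    return np.array(s["tool_pos"]),Rm
def rows(wps):  # wps: [(pos,R,n)]
    p,M=where()
    for P,Q,n in wps:
        rv=R.from_matrix(M.T@Q).as_rotvec()/n; d=(P-p)/n
        for k in range(n):
            print(np.round(rv,3).tolist(),np.round(M.T@d*1000,1).tolist()); M=M@R.from_rotvec(rv).as_matrix()
        p,M=P,Q
        print('--')
E
python3 - <<'E'
from plan import *
print(np.round(np.array(eyes.camera_info("wrist")["tool_from_camera"]),3).tolist())
rows([(*pose(-130,-18,20),8),(*pose(-50,-18,20),8)])
E
```

```text
[[1.0, 0.0, 0.0, -0.0], [0.0, -0.964, -0.268, -0.067], [-0.0, 0.268, -0.964, -0.143], [0.0, 0.0, 0.0, 1.0]]
t 2.6167 hinge-frame tip [-147.7  -15.8  151.9] below horiz 49.8 F [1.2 0.2 0.4] gap -0.0002293930481467602
[-0.008, 0.065, 0.005] [-11.9, -1.7, 17.7]
[-0.008, 0.065, 0.005] [-13.0, -1.8, 16.9]
[-0.008, 0.065, 0.005] [-14.1, -1.9, 16.0]
[-0.008, 0.065, 0.005] [-15.1, -1.9, 15.1]
[-0.008, 0.065, 0.005] [-16.1, -2.0, 14.0]
[-0.008, 0.065, 0.005] [-17.0, -2.0, 12.9]
[-0.008, 0.065, 0.005] [-17.8, -2.0, 11.8]
[-0.008, 0.065, 0.005] [-18.5, -2.0, 10.6]
--
[0.0, 0.0, 0.0] [3.4, -0.0, 9.4]
[0.0, 0.0, 0.0] [3.4, -0.0, 9.4]
[0.0, 0.0, 0.0] [3.4, -0.0, 9.4]
[0.0, 0.0, 0.0] [3.4, -0.0, 9.4]
[0.0, 0.0, 0.0] [3.4, -0.0, 9.4]
[0.0, 0.0, 0.0] [3.4, -0.0, 9.4]
[0.0, 0.0, 0.0] [3.4, -0.0, 9.4]
[0.0, 0.0, 0.0] [3.4, -0.0, 9.4]
--
```

```bash
python3 -m creep '{"delta_rot":[[-0.008,0.065,0.005],[-0.008,0.065,0.005],[-0.008,0.065,0.005],[-0.008,0.065,0.005],[-0.008,0.065,0.005],[-0.008,0.065,0.005],[-0.008,0.065,0.005],[-0.008,0.065,0.005],[0,0,0],[0,0,0]],"translation":[[-12,-2,17.5],[-13,-2,17],[-14,-2,16],[-15,-2,15],[-16,-2,14],[-17,-2,13],[-18,-2,12],[-18.5,-2,10.5],[0,0,0],[0,0,0]],"hand":[1,1,1,1,1,1,1,1,1,1]}'
python3 m.py w2; python3 -c "
from plan import *
rows([(*pose(-50,-18,20),9)])"
```

```text
time_s: 3.45
tool_pos: [0.4888, 0.2997, 0.0721]
orientation: [2.45, -0.292, 1.64]
force: [-0.1, -0.3, 0.6]
finger_gap: -0.0001
3.45 [0.48884247 0.29969498 0.07210334] [ 0.89062289 -0.25580744 -0.37596997] [ 0.91452047  0.57885562 -1.013536   -0.75791187 -1.03861057  2.28837603]
red 135 [0.573 0.267 0.093] normal [-0.219 -0.976 -0.009] rect ((577.249755859375, 266.2459716796875), (1.2793010473251343, 59.72482681274414), 77.35061645507812) min/max [[0.549, 0.26, 0.086], [0.605, 0.273, 0.098]]
green 313 [0.577 0.253 0.088] normal [-0.198  0.068 -0.978] rect ((573.4483032226562, 237.30580139160156), (59.19020462036133, 64.986083984375), 77.24673461914062) min/max [[0.549, 0.21, 0.081], [0.605, 0.272, 0.095]]
blue 169 [0.788 0.075 0.015] normal [ 0.286 -0.084 -0.954] rect ((792.855224609375, 72.87016296386719), (32.758819580078125, 22.667911529541016), 74.41553497314453) min/max [[0.779, 0.06, 0.01], [0.804, 0.09, 0.017]]
t 3.5 hinge-frame tip [-130.4   44.7   -6. ] below horiz 21.9 F [ 0.5 -0.7  1. ] gap -2.6093693932349455e-05
[0.006, 0.004, 0.002] [2.0, 4.5, 9.0]
[0.006, 0.004, 0.002] [2.0, 4.6, 9.0]
[0.006, 0.004, 0.002] [2.0, 4.6, 9.0]
[0.006, 0.004, 0.002] [2.0, 4.7, 9.0]
[0.006, 0.004, 0.002] [1.9, 4.7, 9.0]
[0.006, 0.004, 0.002] [1.9, 4.8, 8.9]
[0.006, 0.004, 0.002] [1.9, 4.8, 8.9]
[0.006, 0.004, 0.002] [1.9, 4.9, 8.9]
[0.006, 0.004, 0.002] [1.8, 4.9, 8.9]
--
```

View pics/w2.png

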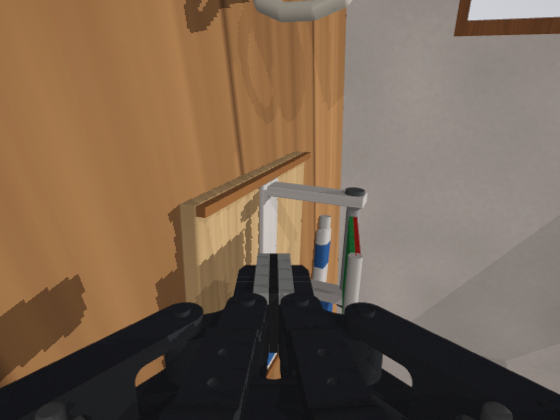

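```bash
python3 -c "
from plan import *
rows([(*pose(-98,-18,28),8)])"
```

```text
t 3.5 hinge-frame tip [-130.4   44.7   -6. ] below horiz 21.9 F [ 0.5 -0.7  1. ] gap -2.6093693932349455e-05
[0.007, -0.013, 0.001] [0.0, 5.3, 4.6]
[0.007, -0.013, 0.001] [0.1, 5.4, 4.6]
[0.007, -0.013, 0.001] [0.2, 5.4, 4.5]
[0.007, -0.013, 0.001] [0.2, 5.4, 4.5]
[0.007, -0.013, 0.001] [0.3, 5.5, 4.5]
[0.007, -0.013, 0.001] [0.4, 5.5, 4.4]
[0.007, -0.013, 0.001] [0.4, 5.5, 4.4]
[0.007, -0.013, 0.001] [0.5, 5.6, 4.3]
--
```

```bash
python3 -m creep '{"delta_rot":[[0.007,-0.013,0.001],[0.007,-0.013,0.001],[0.007,-0.013,0.001],[0.007,-0.013,0.001],[0.007,-0.013,0.001],[0.007,-0.013,0.001],[0.007,-0.013,0.001],[0.007,-0.013,0.001],[0,0,0],[0,0,0]],"translation":[[0,5.5,4.5],[0,5.5,4.5],[0,5.5,4.5],[0,5.5,4.5],[0.5,5.5,4.5],[0.5,5.5,4.5],[0.5,5.5,4.5],[0.5,5.5,4.5],[0,0,0],[0,0,0]],"hand":[1,1,1,1,1,1,1,1,1,1]}'
python3 -c "
from plan import *
print(ctrl.get_state()['joint_pos'])
rows([(*pose(-55,-18,28),8),(*flagpose(25,60,28),4)])"
```

```text
time_s: 4.33
tool_pos: [0.5189, 0.276, 0.0686]
orientation: [2.572, -0.309, 1.519]
force: [-1.0, -0.7, -0.4]
finger_gap: 0.0002
[ 0.78531711  0.49232819 -1.01894381 -0.68416135 -0.85801231  2.24220942]
t 4.3333 hinge-frame tip [-96.4  27.6 -13.4] below horiz 28.8 F [-1.  -0.7 -0.4] gap 0.00023730913567604405
[0.004, 0.002, -0.0] [2.0, 3.3, 4.9]
[0.004, 0.002, -0.0] [2.0, 3.3, 4.9]
[0.004, 0.002, -0.0] [2.0, 3.3, 4.9]
[0.004, 0.002, -0.0] [2.0, 3.4, 4.9]
[0.004, 0.002, -0.0] [2.0, 3.4, 4.9]
[0.004, 0.002, -0.0] [2.0, 3.4, 4.9]
[0.004, 0.002, -0.0] [1.9, 3.4, 4.9]
[0.004, 0.002, -0.0] [1.9, 3.4, 4.8]
--
[0.0, 0.0, 0.0] [6.1, -0.0, -2.0]
[0.0, 0.0, 0.0] [6.1, -0.0, -2.0]
[0.0, 0.0, 0.0] [6.1, -0.0, -2.0]
[0.0, 0.0, 0.0] [6.1, -0.0, -2.0]
--
```

```bash
python3 -c "
from plan import *
rows([(*pose(-92,-22,40),8)])"
```

```text
t 4.3333 hinge-frame tip [-96.4  27.6 -13.4] below horiz 28.8 F [-1.  -0.7 -0.4] gap 0.00023730913567604405
[0.004, -0.024, -0.0] [-0.7, 3.4, 1.1]
[0.004, -0.024, -0.0] [-0.6, 3.4, 1.1]
[0.004, -0.024, -0.0] [-0.6, 3.4, 1.1]
[0.004, -0.024, -0.0] [-0.6, 3.4, 1.1]
[0.004, -0.024, -0.0] [-0.6, 3.4, 1.1]
[0.004, -0.024, -0.0] [-0.5, 3.4, 1.1]
[0.004, -0.024, -0.0] [-0.5, 3.4, 1.1]
[0.004, -0.024, -0.0] [-0.5, 3.4, 1.1]
--
```

```bash
python3 -m creep '{"delta_rot":[[0.004,-0.024,0],[0.004,-0.024,0],[0.004,-0.024,0],[0.004,-0.024,0],[0.004,-0.024,0],[0.004,-0.024,0],[0.004,-0.024,0],[0.004,-0.024,0],[0,0,0],[0,0,0]],"translation":[[-0.5,3.5,1],[-0.5,3.5,1],[-0.5,3.5,1],[-0.5,3.5,1],[-0.5,3.5,1],[-0.5,3.5,1],[-0.5,3.5,1],[-0.5,3.5,1],[0,0,0],[0,0,0]],"hand":[1,1,1,1,1,1,1,1,1,1]}'
python3 -c "
from plan import *
print(ctrl.get_state()['joint_pos'])
rows([(*pose(-66,-22,40),8)])"; python3 m.py w3
```

```text
time_s: 5.17
tool_pos: [0.5164, 0.2482, 0.0609]
orientation: [2.748, -0.306, 1.289]
force: [0.0, 0.2, 0.9]
finger_gap: -0.0002
[ 0.65992883  0.34656706 -1.00585877 -0.43644698 -0.63306444  2.23128897]
t 5.1667 hinge-frame tip [-92.8  -0.1 -21.1] below horiz 39.8 F [0.  0.2 0.9] gap -0.00017167136675838956
[-0.0, -0.001, -0.0] [2.1, -0.0, 2.6]
[-0.0, -0.001, -0.0] [2.1, -0.0, 2.6]
[-0.0, -0.001, -0.0] [2.1, -0.0, 2.6]
[-0.0, -0.001, -0.0] [2.1, -0.0, 2.6]
[-0.0, -0.001, -0.0] [2.1, -0.0, 2.6]
[-0.0, -0.001, -0.0] [2.1, -0.0, 2.6]
[-0.0, -0.001, -0.0] [2.1, -0.0, 2.6]
[-0.0, -0.001, -0.0] [2.1, -0.0, 2.6]
--
5.1667 [0.51642582 0.24819706 0.06093045] [ 0.75060432 -0.16638763 -0.6394594 ] [ 0.65992883  0.34656706 -1.00585877 -0.43644698 -0.63306444  2.23128897]
red 2156 [0.57  0.242 0.094] normal [ 0.21  -0.036  0.977] rect ((549.6829833984375, 241.97708129882812), (60.03334045410156, 104.90995025634766), 77.30557250976562) min/max [[0.544, 0.207, 0.088], [0.602, 0.272, 0.099]]
green 162 [0.574 0.267 0.09 ] normal [-0.198 -0.976  0.094] rect ((579.7869262695312, 265.5325012207031), (1.474347472190857, 66.08351135253906), 76.41299438476562) min/max [[0.549, 0.26, 0.082], [0.606, 0.273, 0.096]]
blue 653 [0.577 0.15  0.019] normal [0.002 0.008 1.   ] rect ((576.8601684570312, 149.27667236328125), (84.92798614501953, 37.12477111816406), 11.362162590026855) min/max [[0.537, 0.127, 0.018], [0.616, 0.171, 0.02]]
```

View pics/w3.png

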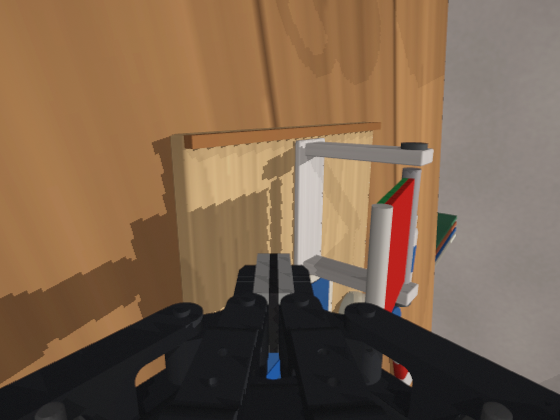

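```bash
python3 -m creep '{"delta_rot":[[0,0,0],[0,0,0],[0,0,0],[0,0,0],[0,0,0],[0,0,0],[0,0,0],[0,0,0],[0,0,0],[0,0,0]],"translation":[[2,0,2.5],[2,0,2.5],[2,0,2.5],[2,0,2.5],[2,0,2.5],[2,0,2.5],[2,0,2.5],[2,0,2.5],[2,0,2.5],[0,0,0]],"hand":[1,1,1,1,1,1,1,1,1,1]}'
python3 -c "
from plan import *
rows([(*flagpose(30,60,40),4),(*flagpose(50,60,40),4),(*flagpose(70,60,40),4),(*flagpose(90,58,40),4),(*flagpose(110,57,45),4)])"
```

```text
time_s: 6.05
tool_pos: [0.5453, 0.2418, 0.0607]
orientation: [2.748, -0.308, 1.29]
force: [-0.6, 0.3, -0.3]
finger_gap: -0.0
t 6.05 hinge-frame tip [-63.2   0.  -21.3] below horiz 39.7 F [-0.6  0.3 -0.3] gap -2.9057083283072116e-05
[-0.0, -0.001, -0.001] [8.2, -0.0, -2.7]
[-0.0, -0.001, -0.001] [8.2, -0.0, -2.7]
[-0.0, -0.001, -0.001] [8.2, -0.0, -2.7]
[-0.0, -0.001, -0.001] [8.2, -0.0, -2.7]
--
[0.0, 0.0, 0.0] [5.2, -0.0, -1.2]
[0.0, 0.0, 0.0] [5.2, -0.0, -1.2]
[0.0, 0.0, 0.0] [5.2, -0.0, -1.2]
[0.0, 0.0, 0.0] [5.2, -0.0, -1.2]
--
[0.0, 0.0, 0.0] [5.3, -0.0, 0.6]
[0.0, 0.0, 0.0] [5.3, -0.0, 0.6]
[0.0, 0.0, 0.0] [5.3, -0.0, 0.6]
[0.0, 0.0, 0.0] [5.3, -0.0, 0.6]
--
[0.0, 0.0, 0.0] [4.4, 0.0, 2.7]
[0.0, 0.0, 0.0] [4.4, 0.0, 2.7]
[0.0, 0.0, 0.0] [4.4, 0.0, 2.7]
[0.0, 0.0, 0.0] [4.4, 0.0, 2.7]
--
[-0.0, -0.022, -0.0] [3.1, -0.0, 3.8]
[-0.0, -0.022, -0.0] [3.2, -0.0, 3.8]
[-0.0, -0.022, -0.0] [3.3, -0.0, 3.7]
[-0.0, -0.022, -0.0] [3.3, -0.0, 3.6]
--
```

```bash
python3 -m creep '{"delta_rot":[[0,0,0],[0,0,0],[0,0,0],[0,0,0],[0,0,0],[0,0,0],[0,0,0],[0,0,0],[0,0,0],[0,0,0]],"translation":[[5.5,0,-2],[5.5,0,-2],[5.5,0,-2],[5.5,0,-2],[5.5,0,-1.5],[5.5,0,-1.5],[5,0,-1.2],[5,0,-1.2],[5,0,-1.2],[5,0,-1.2]],"hand":[1,1,1,1,1,1,1,1,1,1]}'
python3 m.py w4
python3 -c "
from plan import *
rows([(*flagpose(70,60,40),5),(*flagpose(90,58,40),5),(*flagpose(110,57,45),5)])"
```

```text
time_s: 6.88
tool_pos: [0.566, 0.2369, 0.1117]
orientation: [2.748, -0.306, 1.289]
force: [-0.6, -0.5, -1.4]
finger_gap: -0.0002
6.8833 [0.56597584 0.23693018 0.11168659] [ 0.75034549 -0.16615638 -0.63982318] [ 0.57004976  0.26291973 -0.90587594 -0.30083649 -0.57618001  2.14638334]
red 216 [0.586 0.264 0.12 ] normal [0.254 0.967 0.034] rect ((589.96875, 263.3111572265625), (0.7384992241859436, 42.01386260986328), 77.24417877197266) min/max [[0.57, 0.259, 0.093], [0.609, 0.268, 0.14]]
green 2313 [0.583 0.251 0.113] normal [-0.738  0.183 -0.649] rect ((582.4276123046875, 245.45826721191406), (39.541526794433594, 44.428062438964844), 76.23223876953125) min/max [[0.565, 0.226, 0.087], [0.606, 0.268, 0.135]]
blue 1155 [0.573 0.159 0.019] normal [-0.001  0.009 -1.   ] rect ((568.4528198242188, 161.87449645996094), (89.07369232177734, 30.583738327026367), 7.635733127593994) min/max [[0.527, 0.144, 0.017], [0.612, 0.176, 0.02]]
t 6.9333 hinge-frame tip [-41.1   0.2  30.9] below horiz 39.7 F [-0.2  0.1  0.4] gap 0.0002422484576293239
[-0.0, -0.001, -0.001] [4.1, 0.0, 0.7]
[-0.0, -0.001, -0.001] [4.1, 0.0, 0.7]
[-0.0, -0.001, -0.001] [4.1, 0.0, 0.7]
[-0.0, -0.001, -0.001] [4.1, 0.0, 0.7]
[-0.0, -0.001, -0.001] [4.1, 0.0, 0.7]
--
[0.0, 0.0, 0.0] [3.5, 0.0, 2.2]
[0.0, 0.0, 0.0] [3.5, 0.0, 2.2]
[0.0, 0.0, 0.0] [3.5, 0.0, 2.2]
[0.0, 0.0, 0.0] [3.5, 0.0, 2.2]
[0.0, 0.0, 0.0] [3.5, 0.0, 2.2]
--
[-0.0, -0.017, -0.0] [2.5, -0.0, 3.1]
[-0.0, -0.017, -0.0] [2.5, -0.0, 3.0]
[-0.0, -0.017, -0.0] [2.6, -0.0, 3.0]
[-0.0, -0.017, -0.0] [2.6, -0.0, 2.9]
[-0.0, -0.017, -0.0] [2.7, -0.0, 2.9]
--
```

View pics/w4.png

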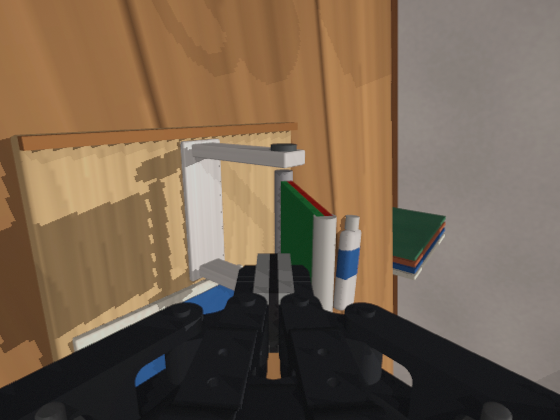

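The flag (green side, about px (305,235)) is now up at about 50°, as planned, and the tip is under it. I'll carry on over the top.

```bash
python3 -m creep '{"delta_rot":[[0,0,0],[0,0,0],[0,0,0],[0,0,0],[0,0,0],[0,0,0],[0,0,0],[0,0,0],[0,0,0],[0,0,0]],"translation":[[4,0,0.5],[4,0,0.5],[4,0,0.7],[4,0,0.7],[4,0,0.7],[3.5,0,2.2],[3.5,0,2.2],[3.5,0,2.2],[3.5,0,2.2],[3.5,0,2.2]],"hand":[1,1,1,1,1,1,1,1,1,1]}'
python3 m.py w5|grep -v blue
python3 -c "
from plan import *
rows([(*flagpose(112,57,45),5),(*flagpose(132,56,52),5),(*flagpose(150,55,58),5)])"
```

```text
time_s: 7.77
tool_pos: [0.6, 0.2291, 0.1309]
orientation: [2.749, -0.306, 1.288]
force: [-0.7, -0.1, -0.3]
finger_gap: 0.0
7.7667 [0.59995044 0.22910981 0.13086539] [ 0.75002086 -0.16629538 -0.6401676 ] [ 0.51573963  0.25616299 -0.84194265 -0.25518342 -0.54049341  2.09810019]
red 171 [0.615 0.258 0.129] normal [0.319 0.948 0.004] rect ((614.8428344726562, 257.8289794921875), (0.6283647418022156, 4.808341026306152), 76.20796966552734) min/max [[0.613, 0.257, 0.093], [0.617, 0.259, 0.156]]
green 7933 [0.607 0.242 0.123] normal [-0.971  0.231 -0.054] rect ((602.4151000976562, 234.68743896484375), (47.03172302246094, 72.94828796386719), 36.98078536987305) min/max [[0.599, 0.205, 0.091], [0.612, 0.259, 0.153]]
t 7.8167 hinge-frame tip [-6.2 -0.2 49.6] below horiz 39.7 F [ 0.1 -0.4 -0.3] gap 0.00023478635741974984
[-0.0, -0.018, -0.001] [3.0, -0.1, 3.4]
[-0.0, -0.018, -0.001] [3.0, -0.1, 3.3]
[-0.0, -0.018, -0.001] [3.1, -0.1, 3.2]
[-0.0, -0.018, -0.001] [3.2, -0.0, 3.2]
[-0.0, -0.018, -0.001] [3.2, -0.0, 3.1]
--
[0.0, -0.024, -0.0] [1.4, 0.0, 3.6]
[0.0, -0.024, -0.0] [1.5, 0.0, 3.6]
[0.0, -0.024, -0.0] [1.5, 0.0, 3.6]
[0.0, -0.024, -0.0] [1.6, 0.0, 3.5]
[0.0, -0.024, -0.0] [1.7, 0.0, 3.5]
--
[-0.0, -0.021, 0.0] [0.5, -0.0, 3.4]
[-0.0, -0.021, 0.0] [0.6, -0.0, 3.4]
[-0.0, -0.021, 0.0] [0.7, -0.0, 3.4]
[-0.0, -0.021, 0.0] [0.7, -0.0, 3.4]
[-0.0, -0.021, 0.0] [0.8, -0.0, 3.4]
--
```

```bash
python3 -m creep '{"delta_rot":[[0,-0.018,0],[0,-0.018,0],[0,-0.018,0],[0,-0.018,0],[0,-0.018,0],[0,-0.024,0],[0,-0.024,0],[0,-0.024,0],[0,-0.024,0],[0,-0.024,0]],"translation":[[3,0,3.4],[3,0,3.3],[3,0,3.2],[3.2,0,3.2],[3.2,0,3.1],[1.4,0,3.6],[1.5,0,3.6],[1.5,0,3.6],[1.6,0,3.5],[1.7,0,3.5]],"hand":[1,1,1,1,1,1,1,1,1,1]}'
python3 m.py w6|grep -v blue
python3 -c "
from plan import *
rows([(*flagpose(150,55,58),5),(*flagpose(168,53,63),5),(*flagpose(180,53,66),5)])"
```

```text
time_s: 8.65
tool_pos: [0.639, 0.2204, 0.1237]
orientation: [2.888, -0.321, 0.999]
force: [-1.2, 0.8, -0.1]
finger_gap: 0.0001
8.65 [0.63901625 0.22044745 0.12371286] [ 0.60304204 -0.13279639 -0.7865783 ] [ 0.40360436  0.29549071 -0.5918117   0.11506106 -0.36715606  2.08773073]
red 133 [0.644 0.251 0.115] normal [-0.313 -0.946  0.088] rect ((642.3184204101562, 251.76885986328125), (0.6869997382164001, 42.08450698852539), 77.55601501464844) min/max [[0.622, 0.248, 0.089], [0.661, 0.256, 0.135]]
green 12027 [0.633 0.234 0.113] normal [ 0.741 -0.179 -0.647] rect ((623.6597900390625, 227.93820190429688), (55.45073318481445, 65.9603271484375), 77.52774810791016) min/max [[0.61, 0.205, 0.091], [0.657, 0.255, 0.138]]
t 8.7 hinge-frame tip [34.6 -0.2 42.7] below horiz 51.8 F [2.  0.3 1.2] gap 6.784560725678895e-05
[-0.0, -0.022, -0.001] [0.3, -0.0, 3.4]
[-0.0, -0.022, -0.001] [0.4, -0.0, 3.4]
[-0.0, -0.022, -0.001] [0.5, -0.0, 3.4]
[-0.0, -0.022, -0.001] [0.6, -0.0, 3.4]
[-0.0, -0.022, -0.001] [0.6, -0.0, 3.4]
--
[0.0, -0.017, 0.0] [-0.4, -0.0, 3.4]
[0.0, -0.017, 0.0] [-0.3, -0.0, 3.4]
[0.0, -0.017, 0.0] [-0.2, -0.0, 3.4]
[0.0, -0.017, 0.0] [-0.2, -0.0, 3.4]
[0.0, -0.017, 0.0] [-0.1, -0.0, 3.4]
--
[-0.0, -0.01, 0.0] [-0.4, 0.0, 2.3]
[-0.0, -0.01, 0.0] [-0.3, 0.0, 2.3]
[-0.0, -0.01, 0.0] [-0.3, 0.0, 2.3]
[-0.0, -0.01, 0.0] [-0.3, 0.0, 2.3]
[-0.0, -0.01, 0.0] [-0.3, 0.0, 2.3]
--
```

```bash
python3 -m creep '{"delta_rot":[[0,-0.022,0],[0,-0.022,0],[0,-0.022,0],[0,-0.022,0],[0,-0.022,0],[0,-0.017,0],[0,-0.017,0],[0,-0.017,0],[0,-0.017,0],[0,-0.017,0]],"translation":[[0.3,0,3.4],[0.4,0,3.4],[0.5,0,3.4],[0.6,0,3.4],[0.6,0,3.4],[-0.4,0,3.4],[-0.3,0,3.4],[-0.2,0,3.4],[-0.2,0,3.4],[-0.1,0,3.4]],"hand":[1,1,1,1,1,1,1,1,1,1]}'
python3 m.py w7|grep -v blue
python3 -c "
from plan import *
rows([(*flagpose(180,53,66),8)])"
```

```text
time_s: 9.53
tool_pos: [0.6575, 0.2164, 0.0955]
orientation: [2.991, -0.332, 0.716]
force: [-0.4, 0.1, 1.7]
finger_gap: 0.0002
9.5333 [0.65753154 0.21641142 0.09547468] [ 0.44227997 -0.09637017 -0.89168449] [ 0.33213529  0.39977464 -0.38339145  0.37844929 -0.23754186  2.07453148]
red 175 [0.652 0.25  0.088] normal [-0.236 -0.964  0.126] rect ((654.9841918945312, 248.97207641601562), (0.8039007186889648, 64.57438659667969), 77.47753143310547) min/max [[0.624, 0.242, 0.081], [0.685, 0.256, 0.094]]
green 12296 [0.645 0.233 0.092] normal [-0.157  0.049  0.986] rect ((646.1160888671875, 227.1039276123047), (47.273929595947266, 69.82732391357422), 77.427490234375) min/max [[0.617, 0.209, 0.086], [0.68, 0.254, 0.105]]
t 9.5833 hinge-frame tip [52.5 -0.5 13.3] below horiz 63.1 F [ 1.  -0.8 -0.2] gap -0.00033665507055111876
[-0.0, -0.006, -0.0] [0.0, -0.1, 1.3]
[-0.0, -0.006, -0.0] [0.0, -0.1, 1.3]
[-0.0, -0.006, -0.0] [0.0, -0.1, 1.3]
[-0.0, -0.006, -0.0] [0.1, -0.1, 1.3]
[-0.0, -0.006, -0.0] [0.1, -0.1, 1.3]
[-0.0, -0.006, -0.0] [0.1, -0.1, 1.3]
[-0.0, -0.006, -0.0] [0.1, -0.1, 1.3]
[-0.0, -0.006, -0.0] [0.1, -0.1, 1.3]
--
```

```bash
python3 -m creep '{"delta_rot":[[0,0,0],[0,0,0],[0,0,0],[0,0,0],[0,0,0],[0,0,0],[0,0,0],[0,0,0],[0,0,0],[0,0,0]],"translation":[[-0.3,0,1],[-0.3,0,1],[-0.3,0,1],[-0.3,0,1],[-0.3,0,1],[-0.3,0,1],[-0.3,0,1],[-0.3,0,1],[-0.3,0,1],[0,0,0]],"hand":[1,1,1,1,1,1,1,1,1,1]}'
python3 m.py w8|grep -v blue
python3 -c "
from plan import *
where()"
```

```text
time_s: 10.42
tool_pos: [0.659, 0.2162, 0.0875]
orientation: [2.99, -0.332, 0.719]
force: [-5.5, -0.2, 8.0]
finger_gap: 0.0
10.4167 [0.65901682 0.21621388 0.08750132] [ 0.44422033 -0.09678085 -0.89067489] [ 0.33151756  0.41041388 -0.39242979  0.35661515 -0.23834545  2.07322912]
red 225 [0.644 0.248 0.081] normal [ 0.002 -0.007  1.   ] rect ((644.3308715820312, 246.125244140625), (72.33153533935547, 32.268585205078125), 18.782426834106445) min/max [[0.615, 0.221, 0.079], [0.683, 0.256, 0.083]]
green 11669 [0.645 0.234 0.086] normal [0.012 0.01  1.   ] rect ((647.0353393554688, 228.23777770996094), (44.854347229003906, 69.31812286376953), 77.27964782714844) min/max [[0.618, 0.211, 0.084], [0.682, 0.254, 0.091]]
t 10.4667 hinge-frame tip [53.3 -0.2  5.5] below horiz 63.0 F [-5.9 -0.3  8.2] gap 6.450396507908876e-05
```

```bash
python3 -m creep '{"delta_rot":[[0,0,0],[0,0,0],[0,0,0],[0,0,0],[0,0,0],[0,0,0],[0,0,0],[0,0,0],[0,0,0],[0,0,0]],"translation":[[0,0,-2],[1,0,-4],[4,0,-9],[8,0,-18],[10,0,-22],[10,0,-22],[8,0,-22],[0,0,-22],[0,0,-22],[0,0,0]],"hand":[1,1,1,1,1,1,1,1,1,1]}'
python3 m.py w9|grep -v blue
python3 - <<'E'
from plan import *
where()
img,p=cloud("scene"); img0=cv2.imread("scene.png")
cv2.imwrite("pics/s9.png",cv2.resize(img[120:270,200:400],None,fx=4,fy=4,interpolation=cv2.INTER_CUBIC))
E
```

```text
time_s: 11.3
tool_pos: [0.6329, 0.2231, 0.2393]
orientation: [2.991, -0.333, 0.731]
force: [0.4, 0.0, 1.4]
finger_gap: -0.0
11.3 [0.63293245 0.22313673 0.23925916] [ 0.45091109 -0.09384204 -0.88762203] [ 0.3585598   0.23852073 -0.21313553  0.70581432 -0.24866517  2.09853596]
red 0
green 5647 [0.646 0.221 0.085] normal [-0.002  0.     1.   ] rect ((647.4883422851562, 219.96400451660156), (60.27277755737305, 63.31723403930664), 77.3782730102539) min/max [[0.614, 0.188, 0.084], [0.681, 0.253, 0.087]]
t 11.35 hinge-frame tip [ 26.3   0.5 154.9] below horiz 62.7 F [ 0.3 -0.7 -0.6] gap -7.538257268088106e-05
```

View pics/s9.png

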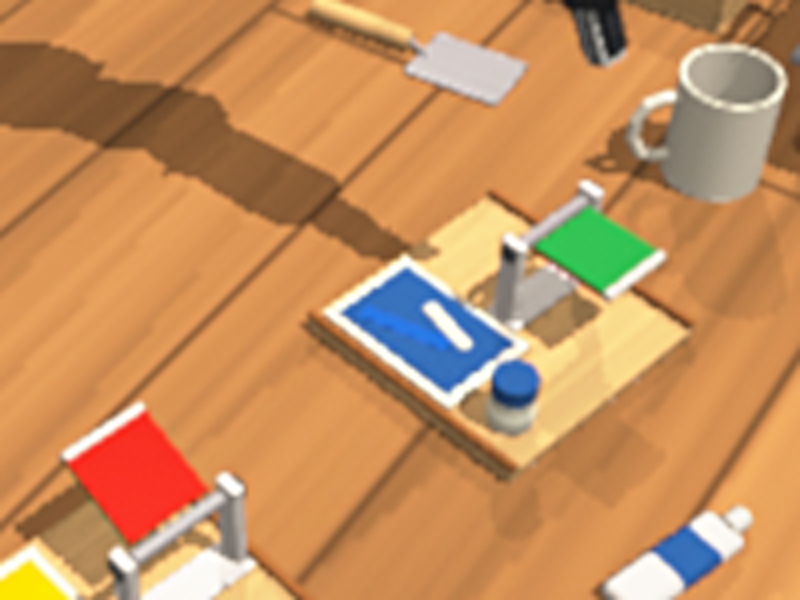

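View pics/w9.png

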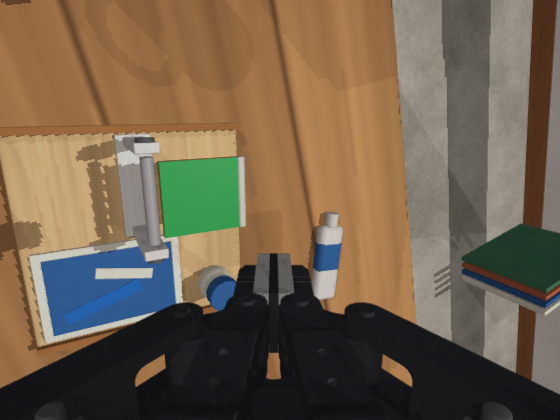

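The flag lies level with its green face up. The tray corners (px (310,320), (690,325)), the jar and the yellow flag are all at the same pixels as before, and the hand is clear.

```bash
python3 -c "
from cell import workorder
print(workorder.close_job())"
```

```text
the job is handed in; nothing more can be done
None
```

The blue study's flag now lies fully over on the far side, green face up, and the job is handed in. I pushed it with the shut fingertips from underneath, without pinching. It went over the hinge and down to its stop, then the hand lifted about 150 mm clear. It took about 11 s of the 61 s allowed.

**Flag:** The last wrist view put the green face level, with its normal at (-0.002, 0, 1.0), at 85 mm height. No red was visible.

**Forces:** The highest reading was about 10 N, when the flag was against its stop. With the hand away it was back to about zero. Forces were only read at the end of each move, so a brief peak between readings would not show.

**Surroundings:** In the last scene picture the blue tray, its jar, the mug, the blue tube and the yellow flag were where they started. That crop did not cover the bottle, brush pot or red tube. The arm worked well away from the bottle and pot; I did not locate the red tube.

**Off plan:** On the approach the arm hit a joint range limit and drifted about 45 mm sideways in free air, clear of everything. I used a steeper hand tilt and corrected this before touching the flag.

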